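# Index the swing arm one hole

## Robot

A 6-joint arm with a two-finger parallel gripper is mounted at the origin on a cart in front of the work surface, level with it; the furniture and walls round the work are solid. World frame = base frame: x ahead of the robot, y to its left, z up, the work surface at z = 0. Lengths are in m, angles in rad, forces in N, time in s.
With the tool pointing down it reaches from about 0.25 to 0.775 m from the base axis. Payload 4 kg.
Tool frame: the origin (TCP) lies at the centre of the arm's flange, where the gripper is bolted on; the fingertips stand 199 mm ahead of it and the grasp point (between the pads) lies 180 mm ahead of it (robot.tcp_to_tips is the distance from the TCP to the fingertips, in m); z points along the fingers, y is the line along which they close (so a half turn about z gives the same grasp; the last joint's range is limited). The gripper opens to 94 mm and grips with 3 to 60 N. Pads are 16 mm wide; open, the fingers measure 119 mm over their backs; the gripper's body (75 mm by 177 mm) begins 78 mm behind the grasp point.
Start: joints at [1.155, 0.087, 1.371, -0, 1.684, -0.103], TCP at [0.169, 0.523, 0.405] pointing down, gripper open.
Joint ranges: [-3.1, 3.1], [-0.76, 2.03], [0.27, 2.55], [-1.08, 4.22], [0.17, 2.65], [-2.57, 2.57]. Speed limits (rad/s): [2.79, 2.79, 3.14, 3.14, 3.14, 3.14].

## Interface

Orientations are given as [roll, pitch, yaw] about the fixed x, y, z axes, in that order (R = Rz(yaw) Ry(pitch) Rx(roll)).
In Python, from bench import telemetry, snapshot, ticket, robot gives the robot as it stands.
- The arm moves only by the tool apply_moves, never from a script. Its argument "moves" is a list that holds one entry, the list of rows, each a list of 5 numbers: the shift along the tool's x, y, z in units of 50 mm (1.0 is 50 mm), then the turn about the tool's z in units of 10 degrees (1.0 is 10 degrees), then the closure, from 0 (fully open) to 1 (shut). A call has 1 to 10 rows; each row is the pose to reach, as a shift and turn from the pose commanded when the call began, along the tool's axes at that moment; what a row does not reach only later rows make up. A row lasts 1/8 s, in which the tool goes at most 62.5 mm and 10.7 degrees, less where a joint would pass 70% of its speed; a pose out of reach is approached as far as the arm can. A call with a gripper value outside its range is refused whole. The fingers move at their own pace and stop on an object; the grip force is fixed at half the most. Time passes only in rows, so rows that repeat a pose let the fingers close. It gives the time, the measured TCP pose, the force, the opening and the grip force at its end, in the units of the state.
- telemetry.get_obs(): the state, without advancing time (a new reading comes with each control period).
- snapshot(name): name is "side" or "top" or "wrist"; returns a dict with "image" (400x640x3 uint8, red, green, blue), "fovy" (degrees; the focal length in pixels is half the picture's height over the tangent of half this angle, whatever the lens; pixels are square), "cx", "cy" (the principal point, pixels), "R" (3x3) and "t" (3): a world point X has camera coordinates R X + t. Camera axes: x right, y down, z forward; pixel columns grow to the right and rows downward; lengths in m; the calibration is good to about 2 mm. A picture is of the moment at which its call begins. There is no depth.
- ticket.close_job(): hands the job in; it is judged then, once.
The state is a dict: "time": time; "joint_positions": joint angles; "qvel": joint speeds; "joint_torque": joint torques, N m; "tool_pos": TCP position; "ee_rot": TCP orientation; "wrist_force": force on the tool from outside, world axes, zero at the start; "wrist_torque": the same for the moment, N m; "width": finger opening in m; "finger_force": force on a finger pad.
Only numpy, scipy, OpenCV 4.12 (cv2) and the standard library are available. Lean on these libraries where they do the work, as an engineer would, in place of code of your own. Each camera call takes 0.05 s, during which the arm holds its last target. There are 200 camera calls.

## Task

The fixture's swing arm is pinned in its middle hole, so its guide bush hangs between two stations. Hook a fingertip through the pull ring, lift the spring pin by the underside of the ring's top bar (do not pinch it), swing the arm one hole so that the guide bush stands over the open housing (not the closed puck), and let the pin drop fully home there. Do not force the ring, and neither lift nor shift the housing, the puck or the small things standing around.

Things in the scene. Friction and masses are not known exactly. Their poses are not given: they have to be found in the camera images.
- ring_center (a point): Centre of the steel pull ring on the spring index pin, 92.5 mm above the bench with the pin home. Upright ring of 6 mm bar, opening 62 mm wide, 53 mm high, fixed on the pin. Axes are the arm's: x from the ring to the pivot (the ring's opening faces along x), z up. A finger slanting about 45 deg down toward the pivot, from the -x side, enters it and, raised, lifts its top bar.
- ring_bar: The ring's straight top bar, 6 mm round; origin at its middle, 29 mm above the ring's centre, axes the arm's (bar along y). The fingertip bears on its underside. An 8 mm thick strip stands along its upper side (11.5 mm up), so it is no place to pinch. Below the ring: the pin's collar (top 61 mm above the bench, pin home) and the arm's tail (32 mm wide, top at 32 mm).
- index_pin (a joint): Height of the index pin above home, m: 0 = fully home in a hole, at most 0.022. The spring pushes it down with 3 N at home, 6 N at the top. The 10 mm nose reaches 12 mm into the 13 mm holes: it is clear from 0.0125 up; let go between holes it rides on the sector at about 0.012 and drops home when the arm comes over a hole.
- swing_arm (a joint): Angle of the arm about its upright pivot, rad, counter-clockwise positive from above. Five holes at -1.047, -0.524, 0, 0.524, 1.047 (30 deg apart); starts in the middle one. Light friction (about 1 N at the ring), stays where left, about 0.012 rad of play either way in a hole; end stops just past the last holes.
- fixture: The fixture, fixed to the bench; origin at bench height on the pivot axis, x toward the station board (to the robot's left, but for some yaw), y toward the robot. The pin is 120 mm from the pivot on the -x side (arm at 0), over the five-hole sector, 18 mm thick. Pivot column 52 mm across, 119 mm tall. The boom (underside at 92 mm) reaches 165 mm the other way.
- guide_tip (a point): Lower end of the brass guide bush under the far end of the boom, on its axis, 165 mm from the pivot on the side opposite the ring, 70 mm above the bench: when the ring goes one way, the guide goes the other. Axes are the arm's (x outward).
- housing_center (a point): Centre, half-way up, of the open black housing (hollow round tray with a light disc in its floor, 141 mm across, 33 mm tall), loose in one of the two stations on the 8 mm station board, the one nearer the robot or the one farther off. One hole of swing brings the guide over its centre.
- puck_center (a point): Centre, half-way up, of the finished puck (closed, grey top with a small stud, 148 mm across, body 40 mm tall), loose in the other station.
- bush_1: Bystander: pale flanged bush, 24 mm across, 22 mm tall; loose on the bench beside the fixture, origin at the centre of its underside.
- spacer_block: Bystander: small pale block with two holes, 30x50x20 mm; loose on the bench beside the fixture, origin at the centre of its underside.
- stop_nut: Bystander: dark knurled nut, 24 mm across, 14 mm tall; loose on the bench beside the fixture, origin at the centre of its underside.
- lid_a: Bystander: white round flanged lid, 116 mm across, 26 mm tall; loose on the bench beside the fixture, origin at the centre of its underside.
- tape_1: Bystander: roll of tape lying flat, 62 mm across, 19 mm tall; loose on the bench beside the fixture, origin at the centre of its underside.
There are look-alikes about, which are no part of the job. Leave any turquoise look-alike of the part that bears housing_center alone.

How it is judged:
By the outcome, as a careful person would: the job done as asked, in the order asked, and still so for the second after the job is handed in, with the robot touching nothing.
It also fails if it takes over 45 s, if anything falls off the work surface, if the arm or the gripper's body presses on something with over 40 N, if the wrist force passes 120 N, or if a joint passes its speed limit or range.

## Working session

There is one attempt and no reset: what is moved stays moved. The work goes in short steps, Python scripts to look and compute and a tool call to move; the robot and the scene stay as the last step left them, time stands still between calls to the robot, and variables do not carry over. Pictures are saved under pics/ and viewed, at most 10 in all, crops included, and the job is handed in when it is done.

Besides the shell and the picture viewer there is one more tool, called after ">>>" as name(argument=value, ...) on one line, values as JSON. apply_moves: Moves the arm, as the interface text tells. Its arguments: {"type":"object","properties":{"moves":{"type":"array","items":{"type":"array","items":{"type":"array","items":{"type":"number"}}}}},"required":["moves"]}

```bash
mkdir -p pics; ls; python3 - <<'E'
from bench import telemetry, snapshot, robot
import cv2,numpy as np
o=telemetry.get_obs();print(o)
print([a for a in dir(robot) if a[0]!='_'])
for n in("side","top"):
    s=snapshot(n);cv2.imwrite(f'pics/{n}0.png',s['image'][:,:,::-1]);print(n,s['fovy'],s['cx'],s['cy'],s['R'],s['t'])
    np.savez(f'{n}0.npz',**s)
E
```

```text
pics
{'time': 0.0, 'joint_positions': array([ 1.15486579e+00,  8.79339443e-02,  1.37225748e+00, -1.92293247e-05,
        1.68359974e+00, -1.03062764e-01]), 'qvel': array([ 7.92350357e-04, -7.56140552e-05, -1.22296817e-03,  3.40608655e-04,
       -1.63134304e-03,  1.94140064e-04]), 'joint_torque': array([ 4.80682775e-04, -3.40182602e+01, -3.02426040e+01,  7.17076147e-02,
        3.30380606e-02, -2.00905392e-04]), 'tool_pos': array([0.16922265, 0.52319393, 0.40351358]), 'ee_rot': array([-3.13940385e+00, -2.07172700e-04,  2.82872251e+00]), 'wrist_force': array([-0.43679682,  0.51606521, -0.11550249]), 'wrist_torque': array([ 0.00489115, -0.01991461,  0.03354393]), 'finger_force': 0.0, 'width': 0.09426324117827889}
['IKError', 'tcp_to_tips']
side 45.60631646832455 318.57032002444873 203.53815200385816 [[ 0.94412839 -0.32920506  0.01567218]
 [-0.20109444 -0.61309009 -0.76399055]
 [ 0.26111801  0.71815358 -0.64503707]] [-0.57513946  0.22040026  0.80816057]
top 51.1885721210733 318.4748438877895 192.48896159474754 [[-0.01757517 -0.99976087  0.01301195]
 [-0.99004457  0.0155837  -0.13988886]
 [ 0.13965264 -0.01534098 -0.99008171]] [0.01670794 0.61202713 1.00744358]
```

View pics/side0.png

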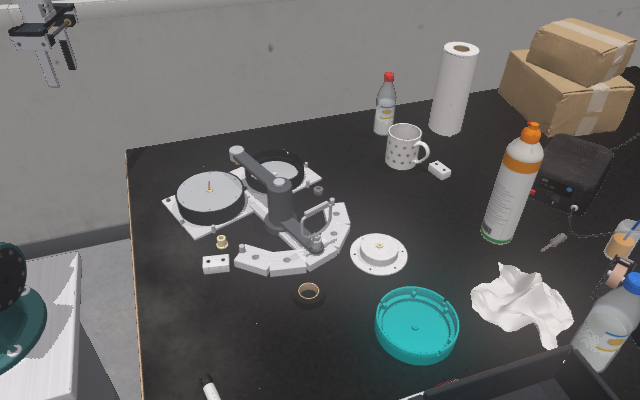

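View pics/top0.png

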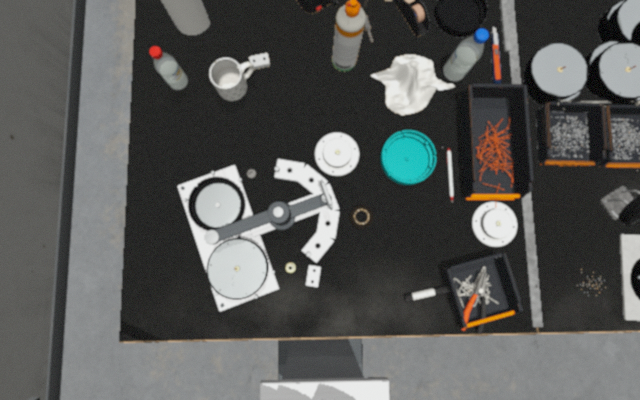

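The open black housing stands in the far station (top image 217,204), with the puck near (237,268). The ring is at about (325,195) and the pivot at (281,212). So the ring must swing toward the robot, to angle -0.524. Next I'll measure from enlarged crops.

```bash
cat > h.py <<'E'
import numpy as np,cv2
def load(n): return dict(np.load(n,allow_pickle=True))
def f(s): return 200/np.tan(np.radians(float(s['fovy']))/2)
def ray(s,u,v):
    d=np.array([(u-s['cx'])/f(s),(v-s['cy'])/f(s),1.]);return -s['R'].T@s['t'],s['R'].T@d
def onz(s,u,v,z):
    c,d=ray(s,u,v);return c+d*(z-c[2])/d[2]
def proj(s,X):
    p=s['R']@np.asarray(X)+s['t'];return p[:2]/p[2]*f(s)+[s['cx'],s['cy']]
def tri(s1,p1,s2,p2):
    A=[];b=[]
    for s,p in((s1,p1),(s2,p2)):
        c,d=ray(s,*p);d/=np.linalg.norm(d);P=np.eye(3)-np.outer(d,d);A.append(P);b.append(P@c)
    return np.linalg.lstsq(np.vstack(A),np.hstack(b),rcond=None)[0]
E
python3 - <<'E'
from h import *
t=load('top0.npz');s=load('side0.npz')
a=cv2.resize(t['image'][140:270,170:370],None,fx=4,fy=4,interpolation=cv2.INTER_CUBIC)[:300*2]
b=cv2.resize(s['image'][140:290,210:360],None,fx=4,fy=4,interpolation=cv2.INTER_CUBIC)
cv2.imwrite('pics/ctop.png',a[:,:,::-1]);cv2.imwrite('pics/cside.png',b[:,:,::-1])
print('pivot',onz(t,281,212,.119),'ring',onz(t,325,195,.12),'edge left',onz(t,125,250,0),onz(t,60,250,0))
E
```

```text
pivot [0.55727223 0.09518406 0.119     ] ring [ 0.59520625 -0.00738127  0.12      ] edge left [0.47772468 0.50259185 0.        ] [0.4806124 0.6672845 0.       ]
```

View pics/ctop.png

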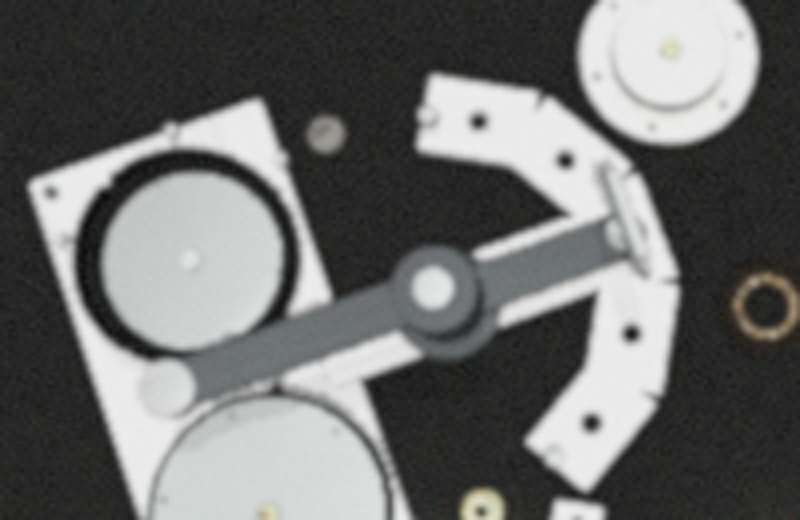

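View pics/cside.png

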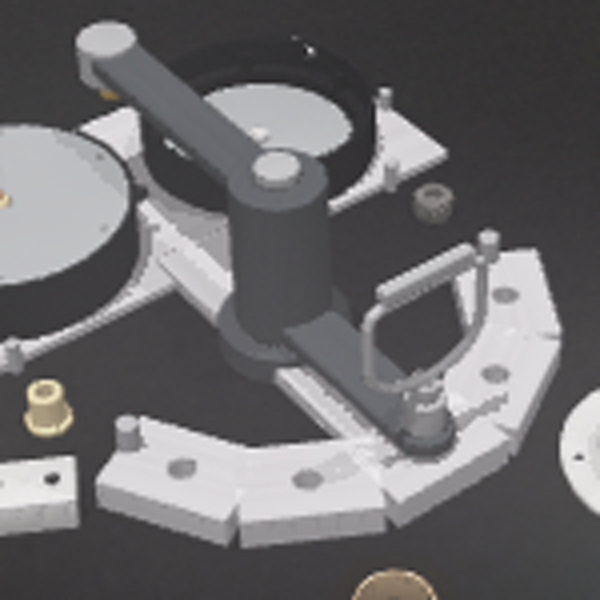

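>>> apply_moves(moves=[[[0,0,-1,0,1],[0,0,-2,0,1],[0,0,-3,0,1],[0,0,-4,0,1],[0,0,-5,0,1],[0,0,-6,0,1],[0,0,-6,0,1]]])

```text
time: 0.98
tool_pos: [0.1686, 0.5219, 0.7092]
ee_rot: [3.132, 0.001, 2.829]
wrist_force: [-0.5, 0.7, -0.2]
width: 0.0277
finger_force: 0.0
```

The top crop shows the ring bar running from about (605,168) to (643,272), the pivot at (433,287) and the boom end at (166,388). The side crop shows the bar from (380,297) to (470,250). The moves offer no tilt of their own, so I'm testing what happens at the edge of reach.

>>> apply_moves(moves=[[[0,0,-1,0,1],[0,0,-2,0,1],[0,0,-3,0,1],[0,0,-4,0,1],[0,0,-5,0,1],[0,0,-6,0,1]]])

```text
time: 1.72
tool_pos: [0.1343, 0.4039, 0.8317]
ee_rot: [-3.136, -0.006, 2.829]
wrist_force: [0.2, -0.7, -0.1]
width: 0.0006
finger_force: 0.0
```

```bash
python3 - <<'E'
from bench import telemetry
print(telemetry.get_obs()['joint_positions'].round(3))
from h import *
t=load('top0.npz');s=load('side0.npz')
T=lambda u,v:(170+u/4,140+v/4); S=lambda u,v:(210+u/4,140+v/4)
# strip top z ~ .133
for z in(.12,.133):print(onz(t,*T(606,165),z),onz(t,*T(646,273),z))
print('tri',tri(t,T(606,165),s,S(470,248)),tri(t,T(646,273),s,S(380,297)))
print('piv',onz(t,*T(433,287),.125),tri(t,T(433,287),s,S(277,168)))
print('boom',onz(t,*T(166,388),.12),tri(t,T(166,388),s,S(107,40)))
print('holes',[onz(t,*T(*p),.018).round(4) for p in((479,121),(566,160),(631,333),(592,422))])
for n,p in(('H',(190,262)),):print(n,onz(t,*T(*p),.012))
E
```

```text
[ 1.114  0.218  0.277  0.011  2.654 -0.134]
[6.27771988e-01 1.62717410e-04 1.20000000e-01] [ 0.56398551 -0.0218364   0.12      ]
[6.25581540e-01 4.65946307e-04 1.33000000e-01] [ 0.56265628 -0.02123615  0.133     ]
tri [6.25756916e-01 5.15004635e-04 1.27317983e-01] [ 0.56793066 -0.02244999  0.13077649]
piv [0.55738117 0.10104433 0.125     ] [0.55876776 0.10167458 0.11614266]
boom [0.5024075  0.25414804 0.12      ] [0.50381093 0.25771216 0.10470248]
holes [array([0.6751, 0.0796, 0.018 ]), array([0.6486, 0.0236, 0.018 ]), array([ 0.5362, -0.0161,  0.018 ]), array([0.4803, 0.0097, 0.018 ])]
H [0.58688997 0.26620645 0.012     ]
```

Position gives way at the reach limit while the orientation holds, and joints 3 and 5 end at their stops. I'll try pushing outward at the limit to see whether the tilt yields there.

>>> apply_moves(moves=[[[0,0,-6,0,1],[0,0,-6,0,1],[0,0,-6,0,1]]])

```text
time: 2.1
tool_pos: [0.1195, 0.3657, 0.8561]
ee_rot: [3.087, 0.002, 2.828]
wrist_force: [0.3, 0.1, -0.3]
width: 0.0004
finger_force: 0.0
```

>>> apply_moves(moves=[[[0,6,0,0,1],[0,6,0,0,1],[0,6,0,0,1]]])

```text
time: 2.48
tool_pos: [0.1426, 0.4142, 0.8241]
ee_rot: [-3.119, -0.016, 2.829]
wrist_force: [-0.3, 0.2, 0.5]
width: 0.0003
finger_force: 0.0
```

At the reach limit the tilt does give a little (roll 3.087, outward). I'll move to where "outward" points along the arm's x (base azimuth about 93°) and check whether the tilt builds up.

>>> apply_moves(moves=[[[1,0,1,0,1],[2,0,1,0,1],[3.2,0,1,0,1],[3.2,0,1,0,1]]])

```text
time: 2.98
tool_pos: [-0.0148, 0.4616, 0.7777]
ee_rot: [-3.122, -0.016, 2.836]
wrist_force: [0.4, -0.1, 0.2]
width: 0.0004
finger_force: 0.0
```

>>> apply_moves(moves=[[[0,0,-10,0,1],[0,0,-10,0,1],[0,0,-10,0,1],[0,0,-10,0,1],[0,0,-10,0,1],[0,0,-10,0,1],[0,0,-10,0,1],[0,0,-10,0,1]]])

```text
time: 3.98
tool_pos: [-0.0115, 0.3879, 0.8544]
ee_rot: [3.097, -0.031, 2.829]
wrist_force: [-0.2, -0.7, 0.8]
width: 0.0004
finger_force: 0.0
```

```bash
python3 - <<'E'
from bench import telemetry,robot
o=telemetry.get_obs();print(o['joint_positions'].round(3),o['tool_pos'],o['ee_rot'])
E
```

```text
[1.445 0.163 0.275 0.046 2.654 0.229] [-0.01150387  0.3878681   0.85441378] [ 3.0970915  -0.03055855  2.82923237]
```

The commanded pose is rebased to the reached one on each call, so the tilt builds up. I'll keep pushing up at the limit in short calls.

>>> apply_moves(moves=[[[0,0.5,-10,0,1],[0,0.5,-10,0,1]]])

```text
time: 4.22
tool_pos: [-0.0094, 0.3515, 0.8735]
ee_rot: [3.046, -0.043, 2.83]
wrist_force: [0.3, 0.1, -0.2]
width: 0.0005
finger_force: 0.0
```

>>> apply_moves(moves=[[[0,1,-10,0,1],[0,1,-10,0,1]]])

```text
time: 4.47
tool_pos: [-0.0061, 0.3193, 0.8885]
ee_rot: [3.001, -0.053, 2.831]
wrist_force: [-0.0, -0.9, 0.8]
width: 0.0002
finger_force: 0.0
```

>>> apply_moves(moves=[[[0,1,-10,0,1],[0,1,-10,0,1]]])

```text
time: 4.72
tool_pos: [-0.0038, 0.288, 0.9014]
ee_rot: [2.958, -0.061, 2.832]
wrist_force: [0.3, 0.2, 0.3]
width: 0.0008
finger_force: 0.0
```

>>> apply_moves(moves=[[[0,2,-10,0,1]]])

```text
time: 4.85
tool_pos: [0.0002, 0.2721, 0.9073]
ee_rot: [2.936, -0.069, 2.835]
wrist_force: [-0.2, 0.3, -0.8]
width: 0.0001
finger_force: 0.0
```

```bash
cat > st.py <<'E'
from bench import telemetry
from scipy.spatial.transform import Rotation as Ro
import numpy as np
np.set_printoptions(precision=4,suppress=True)
def st():
    o=telemetry.get_obs();R=Ro.from_euler('xyz',o['ee_rot']).as_matrix()
    print('t',round(o['time'],2),o['joint_positions'],o['tool_pos'],'zdir',R[:,2],'ydir',R[:,1],'tip',o['tool_pos']+.1992*R[:,2],'F',o['wrist_force'])
    return o,R
if __name__=='__main__':st()
E
python3 st.py
```

```text
t 4.85 [1.3301 0.0002 0.275  0.1147 2.6537 0.1804] [0.0002 0.2721 0.9073] zdir [-0.0025  0.2149 -0.9766] ydir [0.3092 0.9289 0.2036] tip [-0.0003  0.3149  0.7128] F [-0.2399  0.3059 -0.7871]
```

The tilt is 12° and pointing along +y, as wanted. Continuing along the tool's own −z.

>>> apply_moves(moves=[[[0,0,-10,0,1],[0,0,-10,0,1]]])

```text
time: 5.1
tool_pos: [-0.0055, 0.2327, 0.9206]
ee_rot: [2.883, -0.076, 2.835]
wrist_force: [-0.5, -0.3, -0.0]
width: 0.0007
finger_force: 0.0
```

>>> apply_moves(moves=[[[0,0,-10,0,1],[0,0,-10,0,1]]])

```text
time: 5.35
tool_pos: [-0.0133, 0.1958, 0.9308]
ee_rot: [2.833, -0.082, 2.837]
wrist_force: [0.3, 0.5, -0.0]
width: 0.0002
finger_force: 0.0
```

>>> apply_moves(moves=[[[0,0,-10,0,1],[0,0,-10,0,1]]])

```text
time: 5.6
tool_pos: [-0.0248, 0.1588, 0.939]
ee_rot: [2.784, -0.085, 2.838]
wrist_force: [-0.2, -0.5, 1.1]
width: 0.0004
finger_force: 0.0
```

>>> apply_moves(moves=[[[0,0,-10,0,1],[0,0,-10,0,1]]])

```text
time: 5.85
tool_pos: [-0.0418, 0.1186, 0.9447]
ee_rot: [2.739, -0.086, 2.833]
wrist_force: [-0.4, 0.2, 0.4]
width: 0.0002
finger_force: 0.0
```

```bash
python3 st.py
```

```text
t 5.85 [ 1.4195 -0.1974  0.2738  0.0365  2.6544  0.2107] [-0.0418  0.1186  0.9447] zdir [ 0.0433  0.397  -0.9168] ydir [0.3116 0.8665 0.3899] tip [-0.0332  0.1976  0.7621] F [-0.3986  0.244   0.44  ]
```

>>> apply_moves(moves=[[[0,0,-10,0,1],[0,0,-10,0,1]]])

```text
time: 6.1
tool_pos: [-0.0528, 0.0755, 0.9478]
ee_rot: [2.708, -0.091, 2.835]
wrist_force: [-1.0, -0.2, 0.3]
width: 0.0005
finger_force: 0.0
```

>>> apply_moves(moves=[[[0,0,-10,0,1],[0,0,-10,0,1]]])

```text
time: 6.35
tool_pos: [-0.0509, 0.0465, 0.9486]
ee_rot: [2.697, -0.098, 2.842]
wrist_force: [0.2, 0.2, 0.4]
width: 0.0005
finger_force: 0.0
```

>>> apply_moves(moves=[[[0,0,-10,0,1],[0,0,-10,0,1]]])

```text
time: 6.6
tool_pos: [-0.0415, 0.0282, 0.9494]
ee_rot: [2.687, -0.109, 2.854]
wrist_force: [23.1, 1.3, 0.1]
width: 0.0005
finger_force: 0.0
```

>>> apply_moves(moves=[[[0,0,-10,0,1],[0,0,-10,0,1]]])

```text
time: 6.85
tool_pos: [-0.0196, 0.018, 0.9506]
ee_rot: [2.676, -0.12, 2.853]
wrist_force: [0.7, -0.3, -0.1]
width: 0.0006
finger_force: 0.0
```

```bash
python3 st.py
```

```text
t 6.85 [ 2.622  -0.2575  0.2739 -1.0781  2.6541  0.2936] [-0.0196  0.018   0.9506] zdir [ 0.0252  0.4611 -0.887 ] ydir [0.3056 0.8413 0.446 ] tip [-0.0145  0.1098  0.7739] F [ 0.7358 -0.2923 -0.0843]
```

The TCP has come too near the base axis (joint 1 swung, joint 4 at its stop), with the tilt at 27.5°. I'll back out and try gaining more tilt at full outward extension.

>>> apply_moves(moves=[[[2.8,8,8.9,0,1],[2.8,8,8.9,0,1],[2.8,8,8.9,0,1],[2.8,8,8.9,0,1],[2.8,8,8.9,0,1],[2.8,8,8.9,0,1],[2.8,8,8.9,0,1],[2.8,8,8.9,0,1],[2.8,8,8.9,0,1],[2.8,8,8.9,0,1]]])

```text
time: 8.1
tool_pos: [-0.0268, 0.4223, 0.8108]
ee_rot: [2.676, -0.118, 2.847]
wrist_force: [-0.5, -0.1, 0.9]
width: 0.0003
finger_force: 0.0
```

```bash
python3 st.py
```

```text
t 8.1 [ 1.4987 -0.0591  0.6896  0.0036  2.0321  0.2526] [-0.0268  0.4223  0.8108] zdir [ 0.0299  0.4599 -0.8875] ydir [0.3096 0.8399 0.4457] tip [-0.0208  0.5139  0.634 ] F [-0.5048 -0.1137  0.9167]
```

>>> apply_moves(moves=[[[0,10,1,0,1],[0,10,1,0,1],[0,10,1,0,1],[0,10,1,0,1],[0,10,1,0,1]]])

```text
time: 8.72
tool_pos: [0.0541, 0.5908, 0.7983]
ee_rot: [2.636, -0.126, 2.855]
wrist_force: [-0.6, -0.0, 0.0]
width: 0.0007
finger_force: 0.0
```

>>> apply_moves(moves=[[[0,10,0,0,1],[0,10,0,0,1],[0,10,0,0,1]]])

```text
time: 9.1
tool_pos: [0.091, 0.6396, 0.7678]
ee_rot: [2.593, -0.133, 2.863]
wrist_force: [-0.1, -0.2, -0.3]
width: 0.0002
finger_force: 0.0
```

>>> apply_moves(moves=[[[0,10,0,0,1],[0,10,0,0,1]]])

```text
time: 9.35
tool_pos: [0.1146, 0.6676, 0.751]
ee_rot: [2.549, -0.14, 2.868]
wrist_force: [-0.4, 0.1, 0.8]
width: 0.0006
finger_force: 0.0
```

```bash
python3 st.py
```

```text
t 9.35 [1.2905 0.4316 0.2746 0.1237 1.8367 0.1058] [0.1146 0.6676 0.751 ] zdir [ 0.0399  0.5692 -0.8212] ydir [0.2993 0.7773 0.5533] tip [0.1225 0.781  0.5874] F [-0.4055  0.0614  0.8481]
```

That works better: 35° now. A few more calls, cancelling the sideways drift.

>>> apply_moves(moves=[[[4,10,-1,0,1],[4,10,-1,0,1]]])

```text
time: 9.6
tool_pos: [0.0938, 0.6874, 0.7464]
ee_rot: [2.503, -0.147, 2.873]
wrist_force: [-0.2, -0.0, -0.0]
width: 0.0005
finger_force: 0.0
```

>>> apply_moves(moves=[[[4,10,-1,0,1],[4,10,-1,0,1]]])

```text
time: 9.85
tool_pos: [0.0746, 0.7016, 0.7459]
ee_rot: [2.455, -0.155, 2.88]
wrist_force: [0.1, -0.3, 0.3]
width: 0.0005
finger_force: 0.0
```

>>> apply_moves(moves=[[[4,10,-1,0,1],[4,10,-1,0,1]]])

```text
time: 10.1
tool_pos: [0.0582, 0.7118, 0.7479]
ee_rot: [2.407, -0.164, 2.887]
wrist_force: [-0.4, -0.2, 0.8]
width: 0.0005
finger_force: 0.0
```

>>> apply_moves(moves=[[[4,10,-1,0,1],[4,10,-1,0,1]]])

```text
time: 10.35
tool_pos: [0.0434, 0.718, 0.7532]
ee_rot: [2.359, -0.173, 2.895]
wrist_force: [-0.6, 0.4, -0.1]
width: 0.0006
finger_force: 0.0
```

```bash
python3 st.py
```

```text
t 10.35 [1.4202 0.459  0.2746 0.0539 1.6123 0.192 ] [0.0434 0.718  0.7532] zdir [ 0.0538  0.7133 -0.6988] ydir [0.2904 0.6584 0.6944] tip [0.0542 0.8601 0.614 ] F [-0.5871  0.4165 -0.1273]
```

Tilt is 45.6° along azimuth 86°, which suits the whole swing. Next I'll fit the fixture pose from the holes and compute the transfer.

```bash
cat >> st.py <<'E'
def shift(world,R): return np.round(R.T@np.array(world)/.05,2)
E
python3 - <<'E'
from h import *
from st import *
from scipy.optimize import least_squares
t=load('top0.npz');T=lambda u,v:(170+u/4,140+v/4)
H=np.array([onz(t,*T(*p),.018)[:2] for p in((479,121),(566,160),(631,333),(592,422))])
# arm-x azimuth a; hole k at pivot -0.12*(cos(a+ang))
ang=np.radians([60,30,-30,-60])
fun=lambda p:np.r_[(H-(p[:2]-.12*np.c_[np.cos(p[2]+ang),np.sin(p[2]+ang)])).ravel()]
for s in(1,-1):
    a0=ang;ang=s*np.radians([60,30,-30,-60])
    r=least_squares(fun,[.558,.1,1.88]);print(s,r.x,np.degrees(r.x[2]),r.fun)
o,R=st()
print(shift(np.array([.56,-.26,.42])-o['tool_pos'],R))
E
```

```text
1 [0.5575 0.1014 1.914 ] 109.6644420701946 [-0.0004 -0.0003 -0.0003 -0.0001  0.0002  0.0006  0.0005 -0.0002]
-1 [ 0.6126 -0.053  -1.2277] -70.34471955726816 [-0.0152  0.0411  0.0145 -0.0415  0.015  -0.0408 -0.0143  0.0412]
t 10.35 [1.4202 0.459  0.2746 0.0539 1.6123 0.192 ] [0.0434 0.718  0.7532] zdir [ 0.0538  0.7133 -0.6988] ydir [0.2904 0.6584 0.6944] tip [0.0542 0.8601 0.614 ] F [-0.5871  0.4165 -0.1273]
[-15.71 -14.5   -8.74]
```

>>> apply_moves(moves=[[[-1.6,-1.5,-0.9,0,1],[-3.2,-2.9,-1.75,0,1],[-4.7,-4.35,-2.6,0,1],[-6.3,-5.8,-3.5,0,1],[-7.9,-7.25,-4.4,0,1],[-7.9,-7.25,-4.4,0,1],[-7.9,-7.25,-4.4,0,1],[-7.9,-7.25,-4.4,0,1]]])

```text
time: 11.35
tool_pos: [0.2642, 0.3004, 0.6116]
ee_rot: [2.359, -0.172, 2.896]
wrist_force: [0.4, -0.6, -0.5]
width: 0.0003
finger_force: 0.0
```

```bash
python3 - <<'E'
from st import *
o,R=st()
print(shift(np.array([.56,-.26,.42])-o['tool_pos'],R))
E
```

```text
t 11.35 [ 0.4665 -0.3933  1.4666  0.66    1.58   -0.6115] [0.2642 0.3004 0.6116] zdir [ 0.0538  0.7135 -0.6986] ydir [0.289  0.6585 0.6949] tip [0.2749 0.4425 0.4724] F [ 0.3951 -0.5506 -0.4983]
[-8.99 -8.33 -5.  ]
```

Joint 4 is turning within its range. Now the second half of the transfer, with a turn of +76° about the tool axis so that the closing line is horizontal.

>>> apply_moves(moves=[[[-1.2,-1.0,-0.6,1,1],[-2.4,-2.1,-1.25,2,1],[-3.6,-3.2,-1.9,3,1],[-4.7,-4.3,-2.6,4,1],[-5.8,-5.4,-3.3,5,1],[-7,-6.5,-3.9,6,1],[-8,-7.5,-4.5,7,1],[-9,-8.3,-5,7.6,1],[-9,-8.3,-5,7.6,1],[-9,-8.3,-5,7.6,1]]])

```text
time: 12.6
tool_pos: [0.5446, -0.2282, 0.431]
ee_rot: [3.14, -0.797, 1.498]
wrist_force: [0.7, 0.6, 0.4]
width: 0.0007
finger_force: 0.0
```

```bash
python3 - <<'E'
from st import *
from bench import snapshot
import cv2
o,R=st()
s=snapshot('side');np.savez('side1.npz',**s)
cv2.imwrite('pics/side1.png',s['image'][:,:,::-1])
E
```

```text
t 12.6 [-0.6493  0.2775  1.1881  0.743   2.049  -0.349 ] [ 0.5446 -0.2282  0.431 ] zdir [ 0.0533  0.7136 -0.6986] ydir [ 0.9973 -0.0736  0.0009] tip [ 0.5552 -0.086   0.2918] F [0.7302 0.618  0.4315]
```

View pics/side1.png

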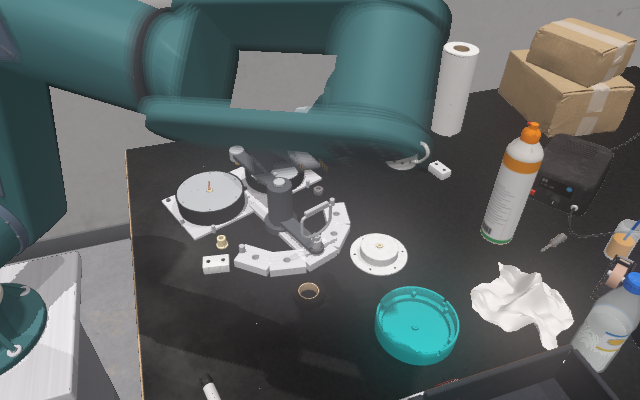

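The scene is undisturbed and the tool's y is level. The bar is at about (308–334, 195–215) in the side view. Next is the pre-insert pose.

```bash
cat >> st.py <<'E'
piv=np.array([.5575,.1014,0]);A0=np.radians(109.66)
def bar(ang,lift=0):
    return piv-.12*np.array([np.cos(A0+ang),np.sin(A0+ang),0])+[0,0,.1215+lift]
def tcp_for(tip,R): return tip-.1992*R[:,2]
E
python3 - <<'E'
from st import *
o,R=st();print(R[:,0])
for ins in(-.05,.032):
    tip=bar(0)-.021*R[:,0]+ins*R[:,2]
    print(ins,tip,shift(tcp_for(tip,R)-o['tool_pos'],R))
E
```

```text
t 12.65 [-0.6545  0.2924  1.1855  0.7391  2.0443 -0.3498] [ 0.5474 -0.2342  0.423 ] zdir [ 0.0531  0.7149 -0.6972] ydir [ 0.9966 -0.0817 -0.0079] tip [ 0.558  -0.0918  0.2841] F [-0.0459 -3.0861 -5.703 ]
[0.0626 0.6945 0.7168]
-0.05 [ 0.5939 -0.0619  0.1413] [-1.59  0.69  2.46]
0.032 [ 0.5983 -0.0033  0.0841] [-1.59  0.69  4.1 ]
```

>>> apply_moves(moves=[[[-0.5,0.3,0.8,0,1],[-1.0,0.6,1.6,0,1],[-1.5,0.7,2.2,0,1],[-1.5,0.7,2.2,0,1],[-1.5,0.7,2.2,0,1],[-1.5,0.7,2.2,0,1]]])

```text
time: 13.4
tool_pos: [0.5813, -0.2032, 0.3038]
ee_rot: [3.134, -0.796, 1.502]
wrist_force: [0.5, 0.5, -0.3]
width: 0.0005
finger_force: 0.0
```

```bash
python3 - <<'E'
from st import *
from bench import snapshot
import cv2
from h import proj
o,R=st()
for ins in(-.05,.032):
    tip=bar(0)-.021*R[:,0]+ins*R[:,2]
    print(ins,tip,shift(tcp_for(tip,R)-o['tool_pos'],R))
w=snapshot('wrist');t=snapshot('side');np.savez('w2.npz',**w);np.savez('s2.npz',**t)
print(proj(w,bar(0)),proj(t,bar(0)),proj(t,o['tool_pos']+.1992*R[:,2]))
im=np.vstack([w['image'][:,:,::-1],cv2.resize(t['image'][140:290,200:440,::-1],(640,400))])
cv2.imwrite('pics/w2.png',cv2.resize(im,(480,600),interpolation=cv2.INTER_AREA))
E
```

```text
t 13.4 [-0.5845  0.3769  1.3149  0.704   1.8323 -0.4601] [ 0.5813 -0.2032  0.3038] zdir [ 0.0569  0.7121 -0.6998] ydir [ 0.9972 -0.0742  0.0055] tip [ 0.5926 -0.0614  0.1644] F [ 0.4587  0.5091 -0.2803]
-0.05 [ 0.594  -0.0619  0.1415] [-0.33  0.03  0.32]
0.032 [ 0.5987 -0.0035  0.0841] [-0.33  0.03  1.96]
[322.21   200.9196] [315.8889 211.3772] [322.7551 211.2856]
```

View pics/w2.png

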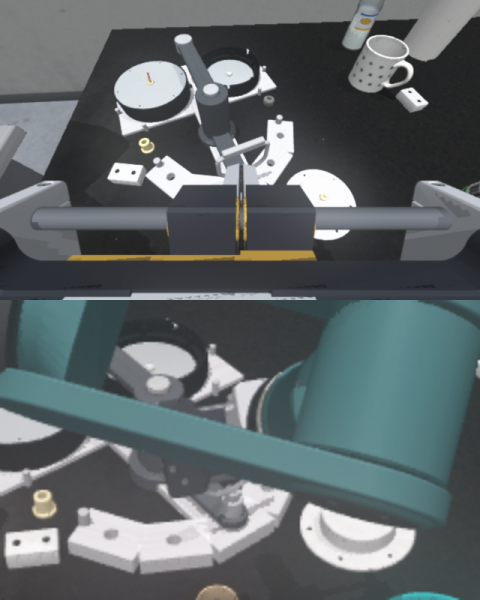

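In the wrist view the bar sits at about (242,150) in the reduced picture, which matches the projection of (322,201) full scale. The estimate is good, so I'm inserting.

>>> apply_moves(moves=[[[-0.33,0,0.2,0,1],[-0.33,0,0.5,0,1],[-0.33,0,0.8,0,1],[-0.33,0,1.1,0,1],[-0.33,0,1.4,0,1],[-0.33,0,1.7,0,1],[-0.33,0,1.95,0,1],[-0.33,0,1.95,0,1],[-0.33,0,1.95,0,1]]])

```text
time: 14.62
tool_pos: [0.5857, -0.1449, 0.2213]
ee_rot: [3.139, -0.798, 1.499]
wrist_force: [0.2, -0.2, 0.5]
width: 0.0006
finger_force: 0.0
```

```bash
python3 - <<'E'
from st import *
from bench import snapshot
import cv2
o,R=st()
tip=o['tool_pos']+.1992*R[:,2]; d=tip-bar(0); print('rel bar in tool axes',R.T@d)
w=snapshot('wrist');np.savez('w3.npz',**w)
cv2.imwrite('pics/w3.png',cv2.resize(w['image'][120:320,220:420,::-1],(600,600),interpolation=cv2.INTER_CUBIC))
E
```

```text
t 14.62 [-0.5027  0.4054  1.4525  0.7128  1.6571 -0.5053] [ 0.5857 -0.1449  0.2213] zdir [ 0.0545  0.7136 -0.6985] ydir [ 0.9972 -0.0742  0.002 ] tip [ 0.5966 -0.0027  0.0822] F [ 0.1655 -0.1529  0.4998]
rel bar in tool axes [-0.022  -0.002   0.0337]
```

View pics/w3.png

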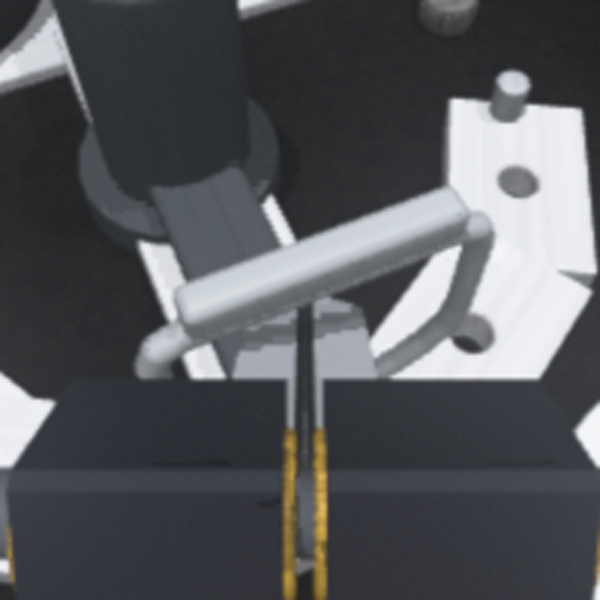

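The fingertips pass through the ring under the bar, with no contact yet. Now lifting straight up.

>>> apply_moves(moves=[[[0.07,0,-0.07,0,1],[0.14,0,-0.14,0,1],[0.2,0,-0.2,0,1],[0.25,0,-0.25,0,1],[0.3,0,-0.3,0,1],[0.3,0,-0.3,0,1]]])

```text
time: 15.42
tool_pos: [0.5855, -0.1453, 0.2421]
ee_rot: [3.14, -0.797, 1.498]
wrist_force: [1.2, -2.5, -4.7]
width: 0.0005
finger_force: 2.8
```

>>> apply_moves(moves=[[[0.05,0,-0.05,0,1],[0.1,0,-0.1,0,1],[0.15,0,-0.15,0,1],[0.15,0,-0.15,0,1]]])

```text
time: 15.92
tool_pos: [0.5854, -0.1453, 0.2528]
ee_rot: [3.14, -0.797, 1.498]
wrist_force: [0.1, -3.6, -6.7]
width: 0.0004
finger_force: 3.8
```

```bash
python3 - <<'E'
from st import *
from bench import snapshot
import cv2
from h import *
o,R=st()
tip=o['tool_pos']+.1992*R[:,2]; print('rel bar0 tool axes',R.T@(tip-bar(0)))
w=snapshot('wrist');np.savez('w4.npz',**w)
for l in(0,.01,.0165,.022):
  # ends of strip top
  b=np.array([-np.sin(A0),np.cos(A0),0])*.03
  print(l,[(3*(proj(w,bar(0,l)+[0,0,.01]+k*b)-[220,120])).round(0) for k in(1,-1)])
cv2.imwrite('pics/w4.png',cv2.resize(w['image'][120:320,220:420,::-1],(600,600),interpolation=cv2.INTER_CUBIC))
E
```

```text
t 15.93 [-0.5034  0.3742  1.4263  0.7159  1.701  -0.4675] [ 0.5854 -0.1453  0.2528] zdir [ 0.054   0.7132 -0.6989] ydir [ 0.9972 -0.0742  0.0013] tip [ 0.5962 -0.0032  0.1136] F [ 0.1361 -3.6204 -6.6895]
rel bar0 tool axes [ 0.0001 -0.0023  0.0114]
0 [array([172., 388.]), array([443., 279.])]
0.01 [array([165., 368.]), array([450., 255.])]
0.0165 [array([160., 354.]), array([455., 238.])]
0.022 [array([155., 340.]), array([460., 222.])]
```

View pics/w4.png

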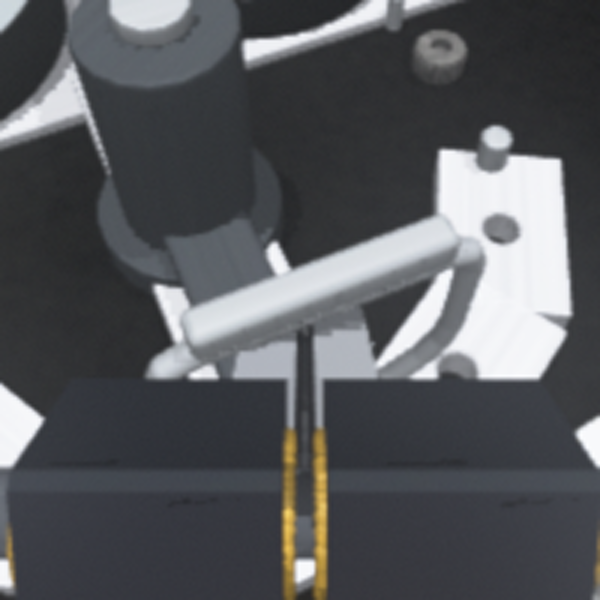

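The tool carries 6.7 N downward, which fits a pin lift of about 16 mm. The bar has risen on the fingers and stays hooked. Swinging the first 20°.

>>> apply_moves(moves=[[[-0.03,-0.1,-0.03,0,1],[-0.05,-0.2,-0.05,0,1],[-0.08,-0.3,-0.08,0,1],[-0.1,-0.4,-0.1,0,1],[-0.11,-0.5,-0.11,0,1],[-0.12,-0.6,-0.12,0,1],[-0.13,-0.7,-0.13,0,1],[-0.14,-0.81,-0.14,0,1],[-0.14,-0.81,-0.14,0,1]]])

```text
time: 17.1
tool_pos: [0.5437, -0.1521, 0.2525]
ee_rot: [-3.142, -0.798, 1.497]
wrist_force: [0.0, -1.1, -6.0]
width: 0.0006
finger_force: 2.6
```

```bash
python3 - <<'E'
from st import *
from bench import snapshot
import cv2
from h import *
o,R=st()
w=snapshot('wrist');np.savez('w5.npz',**w)
for a in(-10,-20,-30):
  a=np.radians(a);b=np.array([-np.sin(A0+a),np.cos(A0+a),0])*.03
  print(a,[(3*(proj(w,bar(a,.016)+[0,0,.01]+k*b)-[220,120])).round(0) for k in(1,-1)])
cv2.imwrite('pics/w5.png',cv2.resize(w['image'][120:320,220:420,::-1],(600,600),interpolation=cv2.INTER_CUBIC))
E
```

```text
t 17.1 [-0.5472  0.3037  1.5205  0.6989  1.7123 -0.5151] [ 0.5437 -0.1521  0.2525] zdir [ 0.0527  0.7138 -0.6983] ydir [ 0.9973 -0.0736 -0.    ] tip [ 0.5542 -0.0099  0.1134] F [ 0.0166 -1.07   -6.0352]
-0.17453292519943295 [array([273., 315.]), array([577., 247.])]
-0.3490658503988659 [array([156., 305.]), array([478., 286.])]
-0.5235987755982988 [array([ 49., 278.]), array([367., 309.])]
```

View pics/w5.png

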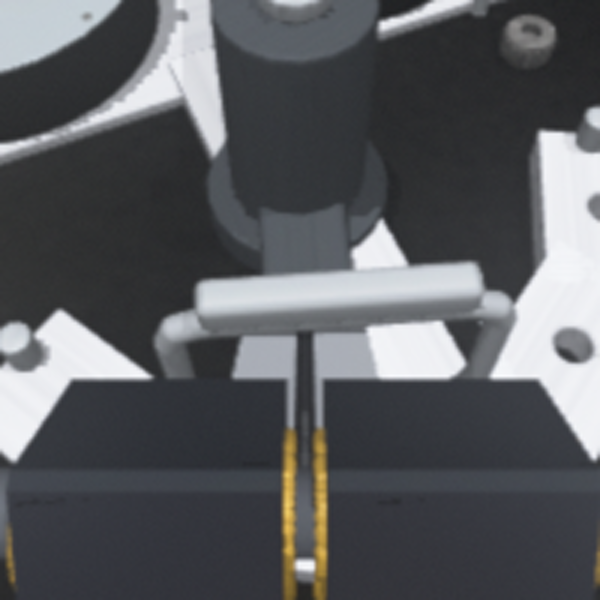

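The bar now spans (197,290)–(487,270), so the arm is at about −18.5°, carried along by friction with a few mm of slip. Continuing the last ~11.5°.

>>> apply_moves(moves=[[[0,-0.08,0,0,1],[0,-0.16,0,0,1],[0,-0.24,0,0,1],[0,-0.32,0,0,1],[0,-0.4,0,0,1],[0,-0.48,0,0,1],[0,-0.48,0,0,1]]])

```text
time: 18.02
tool_pos: [0.52, -0.1502, 0.2525]
ee_rot: [3.141, -0.798, 1.497]
wrist_force: [0.2, -2.3, -6.2]
width: 0.0001
finger_force: 2.9
```

```bash
cat > ang.py <<'E'
from st import *
from bench import snapshot
from h import *
import sys
o,R=st()
w=snapshot('wrist');np.savez(sys.argv[1]+'.npz',**w)
# bar strip mask: bright light-grey row just above finger block; use Canny-free row scan
g=cv2.cvtColor(w['image'],cv2.COLOR_RGB2GRAY)
for a in(-25,-28,-30,-32):
  a=np.radians(a);b=np.array([-np.sin(A0+a),np.cos(A0+a),0])*.03
  for l in(0,.012,.016):print(round(np.degrees(a)),l,[(3*(proj(w,bar(a,l)+[0,0,.01]+k*b)-[220,120])).round(0) for k in(1,-1)])
cv2.imwrite(f'pics/{sys.argv[1]}.png',cv2.resize(w['image'][120:320,220:420,::-1],(600,600),interpolation=cv2.INTER_CUBIC))
E
python3 ang.py w6
```

```text
t 18.02 [-0.5662  0.2585  1.5779  0.6911  1.7142 -0.5374] [ 0.52   -0.1502  0.2525] zdir [ 0.053   0.7137 -0.6984] ydir [ 0.9973 -0.0738  0.0003] tip [ 0.5305 -0.0081  0.1134] F [ 0.2255 -2.2966 -6.1909]
-25 0 [array([235., 331.]), array([533., 336.])]
-25 0.012 [array([230., 304.]), array([547., 309.])]
-25 0.016 [array([229., 294.]), array([553., 299.])]
-28 0 [array([205., 323.]), array([502., 342.])]
-28 0.012 [array([198., 295.]), array([515., 315.])]
-28 0.016 [array([196., 285.]), array([519., 306.])]
-30 0 [array([185., 317.]), array([481., 345.])]
-30 0.012 [array([178., 289.]), array([492., 319.])]
-30 0.016 [array([175., 278.]), array([497., 309.])]
-32 0 [array([166., 310.]), array([460., 348.])]
-32 0.012 [array([157., 281.]), array([470., 321.])]
-32 0.016 [array([154., 271.]), array([474., 311.])]
```

View pics/w6.png

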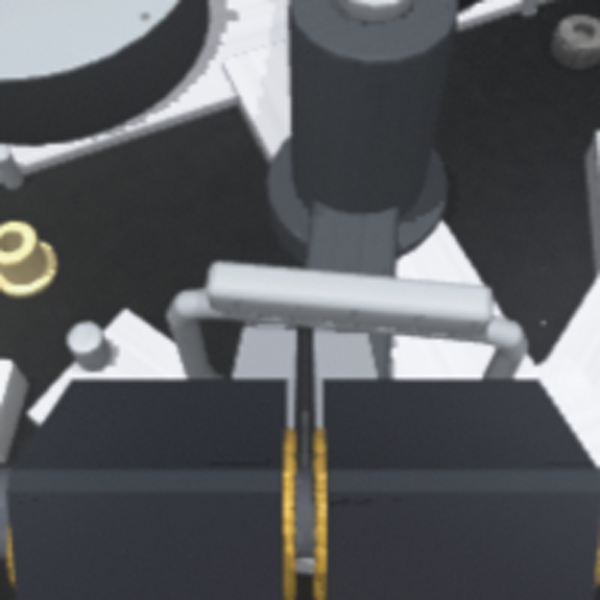

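Correcting for the bias seen at the known start angle, the bar middle (350 → about 337) puts the arm at about −30°. Lowering straight down.

>>> apply_moves(moves=[[[-0.06,0,0.06,0,1],[-0.12,0,0.12,0,1],[-0.18,0,0.18,0,1],[-0.24,0,0.24,0,1],[-0.3,0,0.3,0,1],[-0.36,0,0.36,0,1],[-0.42,0,0.42,0,1],[-0.42,0,0.42,0,1]]])

```text
time: 19.08
tool_pos: [0.5205, -0.1496, 0.2226]
ee_rot: [3.14, -0.799, 1.498]
wrist_force: [-0.1, 0.1, -0.1]
width: 0.0006
finger_force: 0.0
```

```bash
python3 ang.py w7
```

```text
t 19.07 [-0.565   0.2913  1.6031  0.6881  1.6688 -0.5739] [ 0.5205 -0.1496  0.2226] zdir [ 0.0535  0.7144 -0.6977] ydir [ 0.9973 -0.0738  0.0009] tip [ 0.5311 -0.0073  0.0836] F [-0.0521  0.1361 -0.1377]
-25 0 [array([219., 260.]), array([570., 266.])]
-25 0.012 [array([213., 222.]), array([591., 228.])]
-25 0.016 [array([211., 208.]), array([598., 214.])]
-28 0 [array([184., 251.]), array([534., 272.])]
-28 0.012 [array([175., 212.]), array([552., 235.])]
-28 0.016 [array([172., 198.]), array([558., 221.])]
-30 0 [array([161., 244.]), array([510., 276.])]
-30 0.012 [array([151., 205.]), array([526., 239.])]
-30 0.016 [array([147., 190.]), array([531., 225.])]
-32 0 [array([139., 236.]), array([485., 279.])]
-32 0.012 [array([127., 197.]), array([499., 241.])]
-32 0.016 [array([122., 182.]), array([504., 228.])]
```

View pics/w7.png

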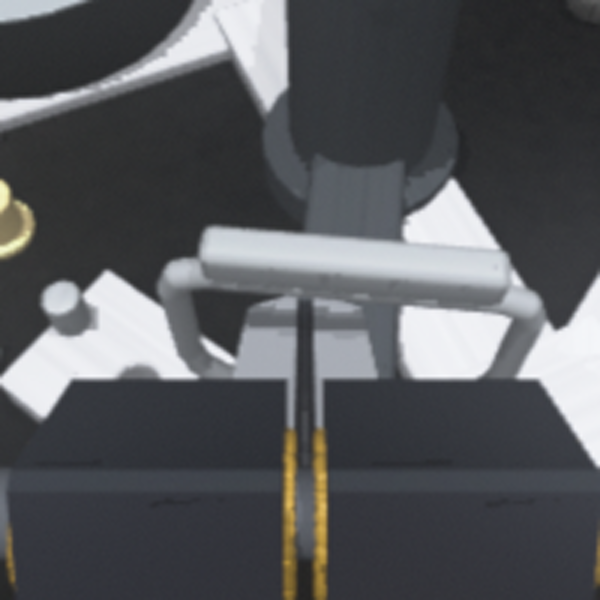

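I viewed one picture more than the limit of 10, so I'll check with numbers from here. In this view the strip's middle is at about (355,265). Home predicts row 260 and riding on the sector would be row 222, so the pin is home at about −30° with no force on the tool. Withdrawing along the finger.

>>> apply_moves(moves=[[[0,0,-0.3,0,1],[0,0,-0.6,0,1],[0,0,-1,0,1],[0,0,-1.5,0,1],[0,0,-2,0,1],[0,0,-2.6,0,1],[0,0,-3.4,0,1],[0,0,-4.2,0,1],[0,0,-5,0,1],[0,0,-5,0,1]]])

```text
time: 20.38
tool_pos: [0.5064, -0.3307, 0.4007]
ee_rot: [3.133, -0.793, 1.5]
wrist_force: [-0.5, -1.4, -0.1]
width: 0.0006
finger_force: 0.0
```

```bash
python3 - <<'E'
from st import *
from bench import snapshot
from h import *
o,R=st()
w=snapshot('wrist');s=snapshot('top');t0=load('top0.npz')
# strip found by brightness in wrist view: rows/cols near predicted
g=cv2.cvtColor(w['image'],cv2.COLOR_RGB2GRAY)
a=-.5236;b=np.array([-np.sin(A0+a),np.cos(A0+a),0])
for l in(0,.012):
    m=proj(w,bar(a,l)+[0,0,.009]);print('pred',l,m)
c=int(proj(w,bar(a))[0]);
for cc in(c-10,c+10):print(cc,g[int(m[1])-15:int(m[1])+40,cc])
d=np.abs(s['image'].astype(int)-t0['image']).max(2)
for n,r in dict(puck=(238,268),house=(217,204),lid=(337,154),bush=(291,268),spacer=(314,276),nut=(251,173),tape=(362,216)).items():
    print(n,d[r[1]-6:r[1]+7,r[0]-6:r[0]+7].mean().round(1))
gt=piv+.165*np.array([np.cos(A0+a),np.sin(A0+a),0])+[0,0,.115]
q=proj(s,gt);print('boom end pred',q)
hsv=s['image'];p=q.astype(int);print(hsv[p[1]-8:p[1]+9:4,p[0]-12:p[0]+13:4].mean(2).round(0))
E
```

```text
t 20.38 [-0.8077  0.3527  1.1511  0.674   2.1158 -0.5168] [ 0.5064 -0.3307  0.4007] zdir [ 0.0591  0.7104 -0.7013] ydir [ 0.997  -0.0769  0.0061] tip [ 0.5182 -0.1892  0.261 ] F [-0.4745 -1.3855 -0.1297]
pred 0 [323.5704 158.0652]
pred 0.012 [323.6862 152.3614]
313 [242 242 243 243 242 235 211 155 119 109 107 107 106 106 105 101 113 206
 234 239 234 195 150 135 131 127  92  76  73  74  74  74  75  75  75  74
  74  75  76  74  75  75  77 100 183 204 189 137  91 110 228 251 253 252
 252]
333 [ 75  75  75  75  75  77  77  76  76  78  77  77  78  78  78  82 106 119
 149 228 239 240 227 171 139 131 137 125 121 121 123 122 122 123 122 122
 122 122 122 122 123 123 123 121 122 124 152 213 210 169 130 118 118 105
 100]
puck 1.8
house 64.5
lid 1.7
bush 3.0
spacer 1.9
nut 3.7
tape 4.3
boom end pred [208.5507 200.5596]
[[ 37. 143. 197. 198. 200. 193. 204.]
 [ 51. 197. 200. 211. 205. 123. 148.]
 [132. 198. 207. 210. 215. 149. 115.]
 [171. 200. 209. 216. 221. 128. 113.]
 [164. 200. 197. 180. 147. 114. 110.]]
```

>>> apply_moves(moves=[[[0.2,0,-0.2,0,1],[0.5,0,-0.5,0,1],[0.5,0,-0.5,0,1],[0.5,0,-0.5,0,1],[0.5,0,-0.5,0,1]]])

```text
time: 21.1
tool_pos: [0.507, -0.3286, 0.4321]
ee_rot: [3.141, -0.798, 1.497]
wrist_force: [0.3, 1.1, 0.3]
width: 0.0004
finger_force: 0.0
```

```bash
python3 - <<'E'
from st import *
from bench import snapshot
from h import *
o,R=st()
w=snapshot('wrist');g=cv2.cvtColor(w['image'],cv2.COLOR_RGB2GRAY)
a=-.5236;b=np.array([-np.sin(A0+a),np.cos(A0+a),0])
for k in(-.015,.012):
  for l in(0,.006,.012):
    P=[proj(w,bar(a,l)+[0,0,z]+k*b) for z in(.0115,-.003)]
    print(k,l,'strip top/bar bottom rows',[p[1].round(1) for p in P],'col',P[0][0].round(0))
  c=int(round(P[0][0]));r=int(P[0][1])-8;print('rows from',r,g[r:r+34,c])
E
```

```text
t 21.1 [-0.8046  0.3459  1.0992  0.7009  2.1671 -0.4666] [ 0.507  -0.3286  0.4321] zdir [ 0.0532  0.7143 -0.6978] ydir [ 0.9973 -0.074   0.0002] tip [ 0.5176 -0.1863  0.2931] F [0.3274 1.0505 0.2655]
-0.015 0 strip top/bar bottom rows [np.float64(174.1), np.float64(179.8)] col 335.0
-0.015 0.006 strip top/bar bottom rows [np.float64(171.6), np.float64(177.5)] col 335.0
-0.015 0.012 strip top/bar bottom rows [np.float64(169.0), np.float64(175.1)] col 335.0
rows from 161 [ 80  80  79  80  89 116 124 123 123 124 140 221 240 243 238 191 150 140
 158 132 123 123 124 123 120 123 124 125 124 123 125 124 122 123]
0.012 0 strip top/bar bottom rows [np.float64(172.5), np.float64(178.3)] col 317.0
0.012 0.006 strip top/bar bottom rows [np.float64(170.0), np.float64(175.9)] col 317.0
0.012 0.012 strip top/bar bottom rows [np.float64(167.5), np.float64(173.5)] col 317.0
rows from 159 [110 110 110 110 111 111 110 110 109 104  93 125 231 242 242 227 170 140
 133 116  88  74  75  74  74  74  72  73  72  72  73  73  72  73]
```

The bar's lower edge is at rows 180 and 178.5, against home predictions of 179.8 and 178.3 (12 mm up would be about 175 and 173.5). The pin is fully home, the bystanders are unmoved, and the guide is over the housing. Handing in.

```bash
python3 -c "
from bench import ticket
print(ticket.close_job())"
```

```text
the job is handed in; nothing more can be done
None
```

The pin was lifted by the underside of the ring's bar, the arm swung one hole to −30° so the guide stands over the open housing, and the pin measured fully home when I handed in at about 21 s; I viewed 11 pictures, one over the limit of 10.

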